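# Torque the pivot bolt of the lens arm

### The arm

A 7-joint arm with a two-finger parallel gripper is mounted at the origin on the work surface; the furniture and walls round the work are solid. World frame = base frame: x ahead of the robot, y to its left, z up, the work surface at z = 0. Lengths are in m, angles in rad, forces in N, time in s.
With the tool pointing down it reaches from about 0.425 to 0.825 m from the base axis. Payload 3.6 kg.
Tool frame: the origin (TCP) lies at the very end of the fingers, on their centre line; the grasp point (between the pads) lies 19 mm behind it (robot.tcp_to_grasp is the distance from the TCP to the grasp point, in m); z points along the fingers, y is the line along which they close (so a half turn about z gives the same grasp; the last joint's range is limited). The gripper opens to 85 mm and grips with 20 to 120 N. Pads are 22 mm wide; open, the fingers measure 114 mm over their backs; the gripper's body (76 mm by 85 mm) begins 54 mm behind the grasp point. The pads swing forward as they close: fully open they stand 13 mm farther back than shut.
Start: joints at [1.125, 0.615, -0.013, 1.423, 0.008, 1.103, -0.04], TCP at [0.265, -0.594, 0.231] pointing down, gripper open.
Joint ranges: [-3.12, 3.12], [-0.3, 2.06], [-1.34, 1.32], [0.26, 2.42], [-1.36, 4.5], [0.01, 1.98], [-2.84, 2.84]. Speed limits (rad/s): [2.79, 2.79, 3.14, 3.14, 3.14, 3.14, 3.14].

### API

Orientations are given as a unit quaternion [x, y, z, w].
In Python, from station import monitor, eyes, job_done, robot gives the robot as it stands.
- The arm moves only by the tool drive_tool, never from a script. Its argument "rows" is a list of rows, each an object with "jaw": the opening, from -1 (shut) to 1 (fully open), so that 0 is half open; "dp": the shift along the tool's x, y, z in cm, a list of three; "roll": the turn about the tool's z in degrees. In form: [{"jaw": jaw, "dp": [tx, ty, tz], "roll": roll}, ...]. A call has 1 to 8 rows; each row shifts and turns the commanded pose from where the row before left it, along the tool's axes as they then stand; what a row does not reach is not made up. A row lasts 1/10 s, in which the tool goes at most 50 mm and 8.59 degrees, less where a joint would pass 70% of its speed; a pose out of reach is approached as far as the arm can. A call is refused whole if a number of a shift passes 5 or a number of a turn 8.59, either way. A call with a gripper value outside its range is refused whole. The fingers move at their own pace and stop on an object; "grip_force" is the grip in N (left out, the last holds). Time passes only in rows, so rows that do not move let the fingers close. It gives the time, the measured TCP pose, the force, the opening and the grip force at its end, in the units of the state.
- monitor.observe(): the state, without advancing time (a new reading comes with each control period).
- eyes.read_camera(name): name is "side" or "top"; returns the picture (384x512x3 uint8, blue, green, red); there is no depth.
- eyes.camera_model(name): a dict with "fx", "fy", "cx", "cy" (pixels), "k1" (the pictures are not rectified: a ray, as slopes to the right and down, at radius r is drawn at 1 + k1 r^2 times it, then the intrinsics apply), "pose" (4x4, takes a point from camera to world coordinates). Camera axes: x right, y down, z forward; pixel columns grow to the right and rows downward; lengths in m; the calibration is good to about 2 mm. A picture is of the moment at which its call begins. camera_model takes no time and is no camera call.
- job_done(): hands the job in; it is judged then, once.
The state is a dict: "time_s": time; "joint_pos": joint angles; "joint_velocities": joint speeds; "joint_efforts": joint torques, N m; "eef_pos": TCP position; "tcp_rot": TCP orientation; "force": force on the tool from outside, world axes, zero at the start; "wrist_torque": the same for the moment, N m; "width": opening from 0.0 (shut) to 1.0 (fully open); "grasp_force": force on a finger pad.
Only numpy, scipy, OpenCV 4.12 (cv2) and the standard library are available. Lean on these libraries where they do the work, as an engineer would, in place of code of your own. Each camera call takes 0.05 s, during which the arm holds its last target. There are 200 camera calls.

### The job

The pivot bolt of the lens arm is only finger-tight. Take the click wrench from its wooden rest, put its ring squarely and fully down over the bolt head and tighten clockwise until the wrench breaks over with its click, then stop at once: do not pull on through the break-over, and do not loosen the bolt again. Lift the wrench off and lay it back in its rest the way it lay, without shifting the jar, the tablet strip or the penlight.

Things in the scene. Friction and masses are not known exactly. Their poses are not given: they have to be found in the camera images.
- lens_arm: Beige cast lens arm, fixed to the table: foot plate 104 x 66 x 11 mm, pillar 46 mm wide, swing arm at 47 to 60 mm height pointing to the wall and left; at its end, 92 mm from the pivot, an upright lens in a black ring 58 mm wide, top 133 mm high. Origin on the table under the pivot axis, z up.
- bolt_head (a point): On the pivot axis of the steel hexagon bolt on top of the lens arm, at the top face of its round flange (43 mm wide), 65 mm above the table. The hexagon stands 14.5 mm up from here, 30 mm across flats, its top 6 mm tapering to 25 mm. z is up; x is square to one flat and turns with the bolt, so the ring fits at x plus any multiple of 60 degrees.
- bolt (a joint): Bolt angle (rad), grows clockwise seen from above, 0.05 to 0.3 at the start. It turns stiffly (about 0.4 N m) until the arm is drawn in, at an angle marked nowhere; from there it hardly moves while the torque climbs, and only the wrench tells when it is tight. It stays where it is left.
- wrench: Loose steel click wrench (its handle), 0.3 kg, set to 0.9 N m. Origin on the ring's axis at the ring's underside, x along it to the handle's end, z up. Flexes 0.02 rad up to 0.9 N m clockwise on the bolt (9 N at mid-grip), then breaks over: the handle swings on about the ring's axis up to 0.13 rad, the pull falling steadily to a fifth; then it is solid again and overtightens. Let back, it straightens.
- wrench_grip (a point): Point to hold: on the centre line of the wrench's black flat-sided grip, 105 mm along x from the ring's axis, 8 mm above the ring's underside. Axes as the handle. The grip is 22 mm wide, 20 mm high, from x = 78 to 152 mm; before it a 14 mm tube and a 28 mm wide yoke, after it a red cap to x = 167 mm. Centre of mass at x = 85 mm.
- wrench_ring (a point): Centre of the underside of the wrench's ring; axes as the handle while the wrench is straight. The ring is 51 mm wide, 14 mm high, with an open hexagon hole 31.8 mm across flats, one flat square to x (play on the bolt: 1.8 mm, or 0.1 rad either way). Fully seated, this point lies on bolt_head.
- rest: Wooden wrench rest, fixed on the table: plate 150 x 56 x 6 mm with two flared saddles 79 mm apart, tops about 35 mm high; the front one (x = -36 mm) carries the tube, the rear one (x = +43 mm) the end of the grip. Origin on the table under its centre, z up, x from the ring end to the handle end; the wrench lies with its x along this x.
- rest_grip (a point): Where wrench_grip lies when the wrench is in its rest, up to 4 mm along x either way: 5 mm along the rest's x, 32 mm above the table.
- jar: Amber plastic jar with a white screw cap, 44 mm wide, 59 mm high, loose; origin under its centre.
- blister: Silver strip of tablets, 42 x 95 x 5 mm, lying loose on the table; origin under its centre.
- penlight: Dark blue penlight, 13 x 130 x 14 mm, lying loose on the table; origin under its centre, y along it.

How it is judged:
On the way, in this order (a step that is already met when the one before it is completed fails the run):
1. the wrench's ring sits fully on the bolt head (horizontal distance between wrench_ring and bolt_head below 0.004 m and z of wrench_ring in the frame of bolt_head between -0.004 and 0.004 m), for 0.2 s.
2. the wrench breaks over on the bolt (all of step 1 and angle between the x axis of wrench and the x axis of wrench_ring, either way round above 0.03 rad and value of joint bolt above 0.53 rad), for 0.04 s.
At the end, for the whole second after the job is handed in: The bolt is left tightened (turned past 0.52 rad), and the wrench lies straight and at rest in both saddles of its rest, ring at the front end: the grip point within 12 mm sideways and 5 mm in height of rest_grip, within 0.1 rad of the rest's direction (value of joint bolt above 0.52 rad and horizontal distance between wrench_grip and rest_grip below 0.012 m and z of wrench_grip in the frame of rest_grip between -0.005 and 0.005 m and angle between the x axis of wrench and the x axis of rest, either way round below 0.1 rad and x of wrench_ring in the frame of rest below -0.05 m and angle between the x axis of wrench and the x axis of wrench_ring, either way round below 0.02 rad and linear speed of wrench below 0.02 m/s); the robot touches nothing.
It fails at once if the wrench is pulled on through its break-over, until its handle stands more than 0.125 rad off the ring (angle between the x axis of wrench and the x axis of wrench_ring, either way round above 0.125 rad).
It fails at once if jar, tablet strip or penlight shifted by more than 20 mm (distance of any of jar, blister, penlight from where it was at the start of the episode above 0.02 m).
It also fails if it takes over 72 s, if anything falls off the work surface, if the arm or the gripper's body presses on something with over 40 N, if the wrist force passes 120 N, or if a joint passes its speed limit or range.

## Working session

There is one attempt and no reset: what is moved stays moved. The work goes in short steps, Python scripts to look and compute and a tool call to move; the robot and the scene stay as the last step left them, time stands still between calls to the robot, and variables do not carry over. Pictures are saved under pics/ and viewed, at most 10 in all, crops included, and the job is handed in when it is done.

Besides the shell and the picture viewer there is one more tool, called after ">>>" as name([rows], argument=value, ...), one row to a line, values as JSON. drive_tool: Moves the arm, as the interface text tells. Its arguments: {"type":"object","properties":{"rows":{"type":"array"},"grip_force":{"type":"number"}},"required":["rows"]}

```bash
ls; mkdir -p pics; cat > h.py <<'E'
import numpy as np, cv2
from station import monitor, eyes, robot
def ray(name,uv):
    m=eyes.camera_model(name); k=m["k1"]; P=np.array(m["pose"])
    d=np.array([(uv[0]-m["cx"])/m["fx"],(uv[1]-m["cy"])/m["fy"]]); s=d.copy()
    for _ in range(20): s=d/(1+k*(s@s))
    return P[:3,3],P[:3,:3]@np.array([s[0],s[1],1])
def onz(name,uv,z):
    o,d=ray(name,uv); return o+d*(z-o[2])/d[2]
def proj(name,p):
    m=eyes.camera_model(name); P=np.array(m["pose"]); c=P[:3,:3].T@(np.array(p)-P[:3,3]); s=c[:2]/c[2]; s=s*(1+m["k1"]*(s@s))
    return np.array([m["fx"]*s[0]+m["cx"],m["fy"]*s[1]+m["cy"]])
E
python3 - <<'E'
from h import *
for n in("top","side"):
    cv2.imwrite(f"pics/{n}0.png",eyes.read_camera(n)); m=eyes.camera_model(n); print(n,m)
s=monitor.observe(); print(s)
E
```

```text
pics
top {'fx': 481.784551400727, 'fy': 481.784551400727, 'cx': 262.3651213112434, 'cy': 193.35013277190416, 'k1': -0.1570419940544797, 'pose': array([[ 6.92962328e-02, -9.77194195e-01,  2.00722536e-01,
         3.09369718e-01],
       [-9.97596118e-01, -6.79064333e-02,  1.38095121e-02,
        -2.09431597e-01],
       [ 1.35776475e-04, -2.01196970e-01, -9.79550795e-01,
         9.17926960e-01],
       [ 0.00000000e+00,  0.00000000e+00,  0.00000000e+00,
         1.00000000e+00]])}
side {'fx': 369.4016710534937, 'fy': 369.4016710534937, 'cx': 249.8005435701664, 'cy': 196.87209867169037, 'k1': -0.021616982360639653, 'pose': array([[-0.89424709, -0.25422673,  0.36836248,  0.15296683],
       [-0.44737385,  0.53230265, -0.71868666,  0.39815826],
       [-0.01337096, -0.8074792 , -0.58974449,  0.56526416],
       [ 0.        ,  0.        ,  0.        ,  1.        ]])}
{'time_s': 0.1, 'joint_pos': array([ 1.12452633,  0.61584493, -0.0126144 ,  1.42477112,  0.00811181,
        1.10341135, -0.0404095 ]), 'joint_velocities': array([-1.51623046e-03, -1.38593826e-03,  6.16443586e-04, -1.96144363e-03,
       -5.14569478e-04,  5.18979926e-05, -3.63328120e-04]), 'joint_efforts': array([ 9.70444635e-04, -4.70386934e+01,  2.59991996e-01, -1.71571541e+01,
        1.00635618e-02,  5.90206299e-03,  2.23916629e-06]), 'eef_pos': array([ 0.26462652, -0.59292201,  0.23022869]), 'tcp_rot': array([ 9.78047954e-01,  2.08376533e-01, -2.69337615e-04, -1.16135559e-03]), 'force': array([-0.35710626,  1.50493196,  0.01103676]), 'wrist_torque': array([0.00730997, 0.03606631, 0.03748452]), 'grasp_force': 0.0, 'width': 1.0035634613649662}
```

View pics/top0.png

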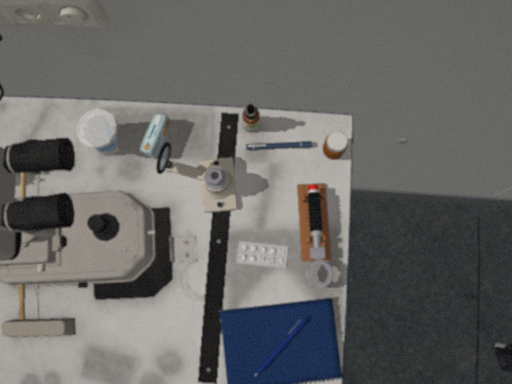

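View pics/side0.png

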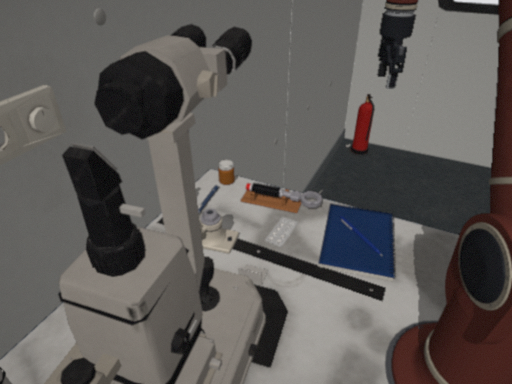

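The top view shows the bolt at about (215,178). The wrench ring is at (318,275) and its red cap at (314,187), the jar at (335,145), the penlight at (280,145), and the blister at (262,254). I'll enlarge it and measure.

```bash
python3 - <<'E'
from h import *
im=cv2.imread("pics/top0.png")
a=cv2.resize(im[160:300,285:350],None,fx=4,fy=4,interpolation=cv2.INTER_CUBIC)
b=cv2.resize(im[140:220,150:250],None,fx=5,fy=5,interpolation=cv2.INTER_CUBIC)
c=np.zeros((560,770,3),np.uint8); c[:560,:260]=a; c[:400,265:765]=b
cv2.imwrite("pics/crop0.png",c)
hsv=cv2.cvtColor(im,cv2.COLOR_BGR2HSV)
def blob(lo,hi,x0,y0,x1,y1):
    m=cv2.inRange(hsv,lo,hi)[y0:y1,x0:x1]; n,l,s,ce=cv2.connectedComponentsWithStats(m); i=1+s[1:,4].argmax()
    cs,_=cv2.findContours((l==i).astype(np.uint8),0,2); return ce[i]+[x0,y0],s[i],cv2.minAreaRect(cs[0]+np.array([x0,y0]))
print("red",blob((0,150,80),(8,255,255),300,170,330,200))
print("black",blob((0,0,0),(180,255,50),300,180,330,245))
print("wood",blob((5,90,60),(18,255,255),290,170,340,270))
for uv,z in (((318,275),.038),((314,187),.032),((215,178),.0795),((316,210),.04)): print(uv,onz("top",uv,z))
E
```

```text
red (array([312.5, 186.5]), array([ 8, 15, 10,  4, 40], dtype=int32), ((312.5, 186.5), (3.0, 9.0), 90.0))
black (array([314.75539568, 210.88968825]), array([  8,  13,  14,  37, 417], dtype=int32), ((314.4830017089844, 211.058349609375), (36.35773849487305, 12.183300971984863), 87.79740142822266))
wood (array([304.50064185, 221.94993582]), array([  8,  14,  16,  77, 779], dtype=int32), ((305.1817626953125, 222.2836456298828), (76.15843200683594, 11.703367233276367), 86.9471206665039))
(318, 275) [ 0.34586794 -0.30815633  0.038     ]
(314, 187) [ 0.50985383 -0.29323525  0.032     ]
(215, 178) [ 0.50329554 -0.11102563  0.0795    ]
(316, 210) [ 0.46476213 -0.29828177  0.04      ]
```

View pics/crop0.png

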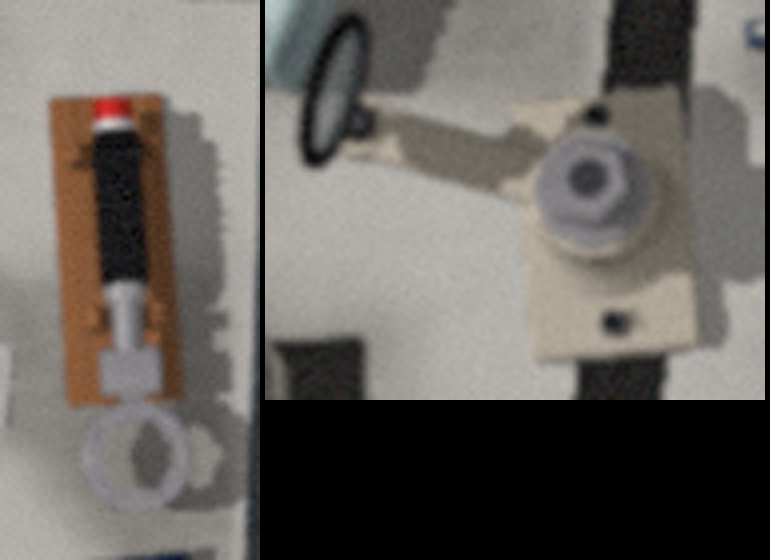

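The enlarged crop puts the ring centre at (319,273.8), the cap at (313,187), the hexagon top centre at (214.6,176) and the flange centre at (216.2,178). Next I measure these in the world frame, along with the hexagon's orientation.

```bash
python3 - <<'E'
from h import *
ims=[eyes.read_camera("top").astype(np.float32) for _ in range(12)]
im=np.mean(ims,0).astype(np.uint8); cv2.imwrite("pics/avg.png",im)
g=cv2.cvtColor(im,cv2.COLOR_BGR2GRAY)
for n,uv,z in (("ring",(319,273.75),.038),("cap",(313,187),.034),("grip",(314.8,210.9),.042),("hex",(214.6,176),.0795),("flange",(216.2,178),.065)): print(n,onz("top",uv,z))
# circle of dark recess
p=cv2.resize(g[155:200,190:240],None,fx=12,fy=12,interpolation=cv2.INTER_CUBIC)
p=cv2.createCLAHE(3,(2,2)).apply(p); 
q=cv2.resize(cv2.createCLAHE(2,(2,2)).apply(g[255:295,298:340]),None,fx=4,fy=4)
cv2.imwrite("pics/hex.png",p)
# gradient orientation, in plane
c=np.array([214.8,176.3]); G=g.astype(float); gx=cv2.Sobel(G,-1,1,0,ksize=3); gy=cv2.Sobel(G,-1,0,1,ksize=3)
o=[onz("top",c,.0765)[:2]];J=np.array([(onz("top",c+e,.0765)[:2]-o[0]) for e in np.eye(2)]).T
Ji=np.linalg.inv(J).T
for lo,hi in((9,14),(6,11),(7,13),(11,16)):
    S=0;n=0
    for v in range(155,200):
        for u in range(190,240):
            r=1000*np.linalg.norm(J@([u,v]-c))
            if lo<r<hi:
                w=Ji@[gx[v,u],gy[v,u]]; w/=1000; a=np.arctan2(w[1],w[0]); m=np.hypot(*w); S+=m*np.exp(6j*a); n+=m
    print(lo,hi,np.degrees(np.angle(S))/6,abs(S)/n)
print(J)
E
```

```text
ring [ 0.34823765 -0.30985678  0.038     ]
cap [ 0.50926947 -0.29116239  0.034     ]
grip [ 0.4625734  -0.29594172  0.042     ]
hex [ 0.50691841 -0.10997584  0.0795    ]
flange [ 0.5067992  -0.11151183  0.065     ]
9 14 -7.1275885997673605 0.334177584208879
6 11 -6.207682634290488 0.05627540432989233
7 13 -8.158262321554826 0.16320135934339663
11 16 -7.823400559746737 0.37120105749993226
[[ 0.00012308 -0.00184288]
 [-0.00180031 -0.00016685]]
```

View pics/hex.png

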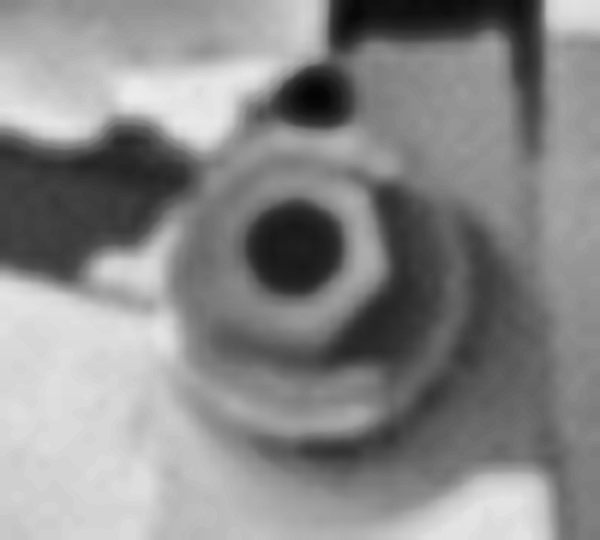

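The hexagon's flat normal is at about -68° (mod 60°) and the bolt centre at about (0.507,-0.111). The grip is at about (0.4525,-0.298), with the handle at about 7°. I'll grip with tool heading 187° so the wrist stays within range at the bolt. First I move above the grip.

>>> drive_tool([
  {"jaw": 1,"dp": [3.65,-2.41,0],"roll": 0},
  {"jaw": 1,"dp": [3.65,-2.41,0],"roll": 0},
  {"jaw": 1,"dp": [3.65,-2.41,0],"roll": 0},
  {"jaw": 1,"dp": [3.65,-2.41,0],"roll": 0},
  {"jaw": 1,"dp": [3.65,-2.41,0],"roll": 0},
  {"jaw": 1,"dp": [3.65,-2.41,0],"roll": 0},
  {"jaw": 1,"dp": [3.65,-2.41,0],"roll": 0},
  {"jaw": 1,"dp": [3.65,-2.41,0],"roll": 0},
], grip_force=60)

```text
time_s: 1.5
eef_pos: [0.4539, -0.297, 0.2317]
tcp_rot: [0.978, 0.208, 0.0, 0.0]
force: [0.7, -0.3, 0.1]
width: 1.002
grasp_force: 0.0
```

>>> drive_tool([
  {"jaw": 1,"dp": [0,0,0],"roll": -8.5},
  {"jaw": 1,"dp": [0,0,0],"roll": -8.5},
  {"jaw": 1,"dp": [0,0,0],"roll": -8.5},
  {"jaw": 1,"dp": [0,0,0],"roll": -8.5},
  {"jaw": 1,"dp": [0,0,0],"roll": -8.5},
  {"jaw": 1,"dp": [0,0,0],"roll": -8.5},
  {"jaw": 1,"dp": [0,0,0],"roll": -8.5},
  {"jaw": 1,"dp": [0,0,0],"roll": -8.5},
])

```text
time_s: 2.3
eef_pos: [0.453, -0.2986, 0.2315]
tcp_rot: [0.692, 0.722, -0.0, 0.0]
force: [0.3, 0.7, 0.5]
width: 1.0
grasp_force: 0.0
```

>>> drive_tool([
  {"jaw": 1,"dp": [0,0,0],"roll": -8.5},
  {"jaw": 1,"dp": [0,0,0],"roll": -8.5},
  {"jaw": 1,"dp": [0,0,0],"roll": -8.5},
  {"jaw": 1,"dp": [0,0,0],"roll": -8.5},
  {"jaw": 1,"dp": [0,0,0],"roll": -8.5},
  {"jaw": 1,"dp": [0,0,0],"roll": -8.5},
  {"jaw": 1,"dp": [0,0,0],"roll": -8.5},
  {"jaw": 1,"dp": [0,0,0],"roll": -8.5},
])

```text
time_s: 3.1
eef_pos: [0.4529, -0.2987, 0.2315]
tcp_rot: [0.17, 0.985, -0.0, 0.0]
force: [-0.1, -0.1, 0.5]
width: 1.0
grasp_force: 0.0
```

>>> drive_tool([
  {"jaw": 1,"dp": [0,0,0],"roll": -8.5},
  {"jaw": 1,"dp": [0,0,0],"roll": -8.5},
  {"jaw": 1,"dp": [0,0,0],"roll": -8.5},
  {"jaw": 1,"dp": [0,0,0],"roll": -1.5},
  {"jaw": 1,"dp": [0,0,0],"roll": 0},
  {"jaw": 1,"dp": [0,0,0],"roll": 0},
])

```text
time_s: 3.7
eef_pos: [0.4529, -0.2985, 0.2314]
tcp_rot: [-0.06, 0.998, -0.0, -0.0]
force: [-0.9, 0.3, -0.3]
width: 1.002
grasp_force: 0.0
```

```bash
cat >> h.py <<'E'
def st():
    s=monitor.observe(); q=s["tcp_rot"]; h=np.degrees(2*np.arctan2(q[1],q[0]))
    print("t%.2f"%s["time_s"],"p",np.round(s["eef_pos"]*1000,1),"h %.2f"%h,"F",np.round(s["force"],2),"M",np.round(s["wrist_torque"],2),"w%.3f g%.1f"%(s["width"],s["grasp_force"]))
    return s,h
def go(x,y,z,hd=None):
    s,h=st(); p=s["eef_pos"]; d=np.array([x,y,z])-p; a=np.radians(h); c,sn=np.cos(a),np.sin(a)
    print("tool dp cm",np.round(100*np.array([d[0]*c+d[1]*sn,d[0]*sn-d[1]*c,-d[2]]),2), "roll", None if hd is None else np.round((h-hd+180)%360-180,2))
E
python3 -c "
from h import *
go(.4525,-.298,.10,187); s=monitor.observe(); print(s['tcp_rot'],s['joint_pos'])"
```

```text
t3.70 p [ 452.9 -298.5  231.4] h 186.93 F [-0.93  0.25 -0.34] M [ 0.    0.05 -0.  ] w1.002 g0.0
tool dp cm [ 0.04  0.06 13.14] roll -0.07
[-6.04001546e-02  9.98174241e-01 -7.32333981e-05 -3.07096508e-05] [ 1.05254388  0.55471562 -0.80193921  1.72217698  0.44945014  1.05848553
  1.79112881]
```

>>> drive_tool([
  {"jaw": 1,"dp": [0,0.05,3.4],"roll": 0},
  {"jaw": 1,"dp": [0,0,3.4],"roll": 0},
  {"jaw": 1,"dp": [0,0,3.4],"roll": 0},
  {"jaw": 0.3,"dp": [0,0,3.4],"roll": 0},
  {"jaw": 0.3,"dp": [0,0,3.4],"roll": 0},
  {"jaw": 0.3,"dp": [0,0,2],"roll": 0},
  {"jaw": 0.3,"dp": [0,0,1.5],"roll": 0},
  {"jaw": 0.3,"dp": [0,0,1.0],"roll": 0},
])

```text
time_s: 4.5
eef_pos: [0.453, -0.2979, 0.0155]
tcp_rot: [-0.061, 0.998, 0.0, -0.0]
force: [-0.6, 0.8, -0.3]
width: 0.652
grasp_force: 0.0
```

>>> drive_tool([
  {"jaw": 0.2,"dp": [0,0,0],"roll": 0},
  {"jaw": 0.2,"dp": [0,0,0],"roll": 0},
])

```text
time_s: 4.7
eef_pos: [0.4536, -0.2981, 0.017]
tcp_rot: [-0.061, 0.998, -0.0, 0.001]
force: [-0.5, -0.8, 0.0]
width: 0.602
grasp_force: 0.0
```

```bash
python3 -c "
from h import *
go(.4525,-.298,.015,187)
im=eyes.read_camera('top'); cv2.imwrite('pics/t1.png',cv2.resize(im[150:300,240:360],None,fx=4,fy=4,interpolation=cv2.INTER_CUBIC))"
```

```text
t4.70 p [ 453.6 -298.1   17. ] h 187.04 F [-0.45 -0.81  0.03] M [-0.02 -0.02  0.03] w0.602 g0.0
tool dp cm [0.11 0.03 0.2 ] roll 0.04
```

View pics/t1.png

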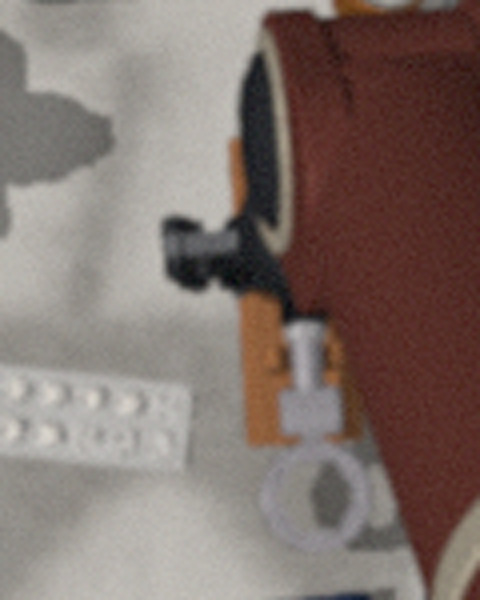

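The fingers straddle the grip and the ring is still at (319,274), so nothing has moved. I'll close.

>>> drive_tool([
  {"jaw": 0.2,"dp": [0,0,0.2],"roll": 0},
  {"jaw": -1,"dp": [0,0,0],"roll": 0},
  {"jaw": -1,"dp": [0,0,0],"roll": 0},
  {"jaw": -1,"dp": [0,0,0],"roll": 0},
  {"jaw": -1,"dp": [0,0,0],"roll": 0},
  {"jaw": -1,"dp": [0,0,0],"roll": 0},
  {"jaw": -1,"dp": [0,0,0],"roll": 0},
  {"jaw": -1,"dp": [0,0,0],"roll": 0},
], grip_force=60)

```text
time_s: 5.55
eef_pos: [0.4531, -0.2981, 0.0148]
tcp_rot: [-0.061, 0.998, -0.0, 0.0]
force: [-0.8, -0.2, 5.5]
width: 0.249
grasp_force: 59.0
```

```bash
python3 -c "
from h import *
st()"
```

```text
t5.55 p [ 453.1 -298.1   14.8] h 187.04 F [-0.79 -0.21  5.47] M [ 0.01  0.24 -0.07] w0.249 g59.0
```

>>> drive_tool([
  {"jaw": -1,"dp": [0,0,-0.5],"roll": 0},
  {"jaw": -1,"dp": [0,0,-1],"roll": 0},
  {"jaw": -1,"dp": [0,0,-2],"roll": 0},
  {"jaw": -1,"dp": [0,0,-2.5],"roll": 0},
  {"jaw": -1,"dp": [0,0,-2.5],"roll": 0},
  {"jaw": -1,"dp": [0,0,-2.5],"roll": 0},
  {"jaw": -1,"dp": [0,0,-1.5],"roll": 0},
  {"jaw": -1,"dp": [0,0,0],"roll": 0},
])

```text
time_s: 6.35
eef_pos: [0.4542, -0.2982, 0.1415]
tcp_rot: [-0.062, 0.998, -0.001, 0.002]
force: [0.3, 0.1, -3.7]
width: 0.248
grasp_force: 59.1
```

>>> drive_tool([
  {"jaw": -1,"dp": [0,0,0],"roll": 7.5},
  {"jaw": -1,"dp": [0,0,0],"roll": 7.5},
  {"jaw": -1,"dp": [0,0,0],"roll": 7.5},
  {"jaw": -1,"dp": [0,0,0],"roll": 7.5},
  {"jaw": -1,"dp": [0,0,0],"roll": 7.5},
  {"jaw": -1,"dp": [0,0,0],"roll": 7.5},
  {"jaw": -1,"dp": [0,0,0],"roll": 7.5},
  {"jaw": -1,"dp": [0,0,0],"roll": 7.5},
])

```text
time_s: 7.15
eef_pos: [0.4518, -0.2974, 0.138]
tcp_rot: [0.448, 0.894, 0.0, -0.002]
force: [-0.1, 0.7, -4.4]
width: 0.246
grasp_force: 58.9
```

>>> drive_tool([
  {"jaw": -1,"dp": [0,0,0],"roll": 7.5},
  {"jaw": -1,"dp": [0,0,0],"roll": 7.5},
  {"jaw": -1,"dp": [0,0,0],"roll": 0},
])

```text
time_s: 7.45
eef_pos: [0.4521, -0.2972, 0.1382]
tcp_rot: [0.558, 0.83, -0.0, -0.001]
force: [-0.1, -0.4, -3.2]
width: 0.248
grasp_force: 58.9
```

```bash
python3 -c "
from h import *
go(.5463,-.2084,.12,112)"
```

```text
t7.45 p [ 452.1 -297.2  138.2] h 112.10 F [-0.11 -0.41 -3.16] M [-0.07 -0.01  0.02] w0.248 g58.9
tool dp cm [ 4.69 12.07  1.82] roll 0.1
```

>>> drive_tool([
  {"jaw": -1,"dp": [1.17,3.02,0],"roll": 0},
  {"jaw": -1,"dp": [1.17,3.02,0],"roll": 0},
  {"jaw": -1,"dp": [1.17,3.02,0.5],"roll": 0},
  {"jaw": -1,"dp": [1.18,3.01,1],"roll": 0},
  {"jaw": -1,"dp": [0,0,1.0],"roll": 0},
  {"jaw": -1,"dp": [0,0,1.0],"roll": 0},
  {"jaw": -1,"dp": [0,0,0],"roll": 0},
  {"jaw": -1,"dp": [0,0,0],"roll": 0},
])

```text
time_s: 8.25
eef_pos: [0.5459, -0.2106, 0.1037]
tcp_rot: [0.559, 0.829, -0.001, -0.001]
force: [0.1, 0.4, -2.2]
width: 0.245
grasp_force: 59.3
```

```bash
python3 -c "
from h import *
s,h=st(); a=np.radians(h); p=s['eef_pos']; rc=p+[.105*np.cos(a),.105*np.sin(a),.011+.014]; print('pred ring top',rc,proj('top',rc))
im=np.mean([eyes.read_camera('top').astype(float) for _ in range(4)],0).astype(np.uint8); cv2.imwrite('pics/t2f.png',im)
cv2.imwrite('pics/t2.png',cv2.resize(im[145:205,180:280],None,fx=8,fy=8,interpolation=cv2.INTER_CUBIC))"
```

```text
t8.25 p [ 545.9 -210.6  103.7] h 111.97 F [ 0.14  0.44 -2.24] M [-0.01 -0.04  0.02] w0.245 g59.3
pred ring top [ 0.50657358 -0.11326987  0.12871455] [213.70763453 169.4566156 ]
```

View pics/t2.png

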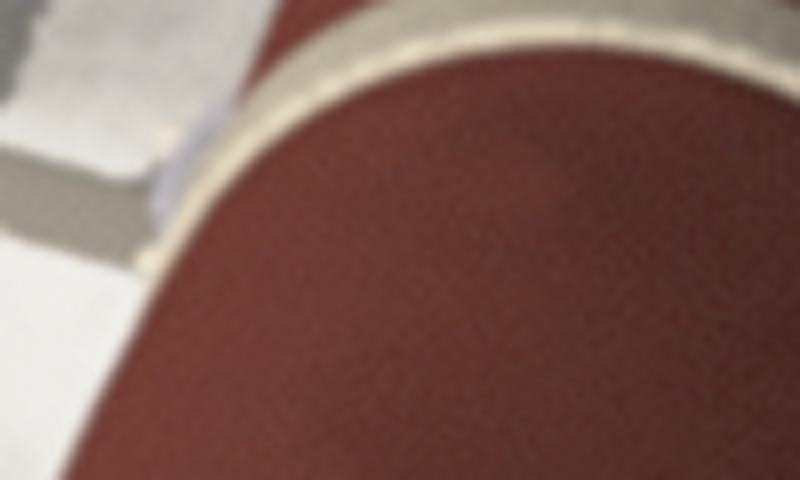

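The top camera is blocked by the arm; only a sliver of ring shows near (202,166). I'll use the side camera.

```bash
python3 -c "
from h import *
im=np.mean([eyes.read_camera('side').astype(float) for _ in range(4)],0).astype(np.uint8)
cv2.imwrite('pics/s2f.png',im)
for n,p in (('bolt',(.507,-.111,.0795)),('fl',(.507,-.111,.065)),('ringtop',(.5066,-.1133,.1287)),('ringbot',(.5066,-.1133,.1147))): print(n,proj('side',p))
a=im[150:260,160:270]; b=cv2.imread('pics/side0.png')[150:260,160:270]
cv2.imwrite('pics/s2.png',cv2.resize(np.hstack([a[:,:110],b[:,:]]),None,fx=3.6,fy=5.4*.66,interpolation=cv2.INTER_CUBIC))"
```

```text
bolt [210.96812542 211.59736836]
fl [211.47909562 216.90168315]
ringtop [209.90940752 192.16001949]
ringbot [210.43089833 197.67866253]
```

View pics/s2.png

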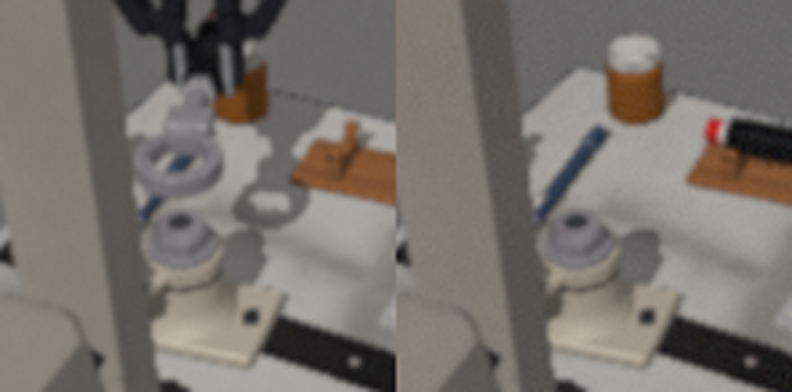

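In the side view the bolt recess is at about (210.0,211.7) and the ring's top centre at about (209.3,193.2). The ring needs about 2 mm towards +y. I'll check whether the arm has settled.

```bash
python3 -c "
from h import *
a=np.radians(112); go(.5073-.105*np.cos(a),-.1108-.105*np.sin(a),.08,112)"
```

```text
t8.65 p [ 547.3 -209.3  104.7] h 112.05 F [-0.25  0.27 -3.66] M [ 0.   -0.03  0.03] w0.247 g59.4
tool dp cm [ 0.13 -0.01  2.47] roll 0.05
```

>>> drive_tool([
  {"jaw": -1,"dp": [0.12,0,1],"roll": 0},
  {"jaw": -1,"dp": [0,0,1],"roll": 0},
  {"jaw": -1,"dp": [0,0,0.4],"roll": 0},
  {"jaw": -1,"dp": [0,0,0.3],"roll": 0},
  {"jaw": -1,"dp": [0,0,0.3],"roll": 0},
  {"jaw": -1,"dp": [0,0,0.3],"roll": 0},
  {"jaw": -1,"dp": [0,0,0],"roll": 0},
])

```text
time_s: 9.35
eef_pos: [0.5465, -0.208, 0.071]
tcp_rot: [0.559, 0.829, -0.0, -0.0]
force: [-0.1, 0.4, -2.4]
width: 0.249
grasp_force: 59.4
```

```bash
python3 -c "
from h import *
st()"
```

```text
t9.35 p [ 546.5 -208.    71. ] h 112.06 F [-0.08  0.39 -2.39] M [-0.01 -0.03  0.02] w0.249 g59.4
```

>>> drive_tool([
  {"jaw": -1,"dp": [0,0,0.2],"roll": 0},
  {"jaw": -1,"dp": [0,0,0.2],"roll": 0},
  {"jaw": -1,"dp": [0,0,0.2],"roll": 0},
  {"jaw": -1,"dp": [0,0,0],"roll": 0},
])

```text
time_s: 9.75
eef_pos: [0.5469, -0.2078, 0.0652]
tcp_rot: [0.559, 0.829, 0.0, 0.0]
force: [0.3, -0.2, -3.8]
width: 0.247
grasp_force: 59.5
```

```bash
python3 -c "
from h import *
st()"
```

```text
t9.75 p [ 546.9 -207.8   65.2] h 112.04 F [ 0.27 -0.19 -3.8 ] M [ 0.03 -0.08 -0.05] w0.247 g59.5
```

>>> drive_tool([
  {"jaw": -1,"dp": [0,0,0.2],"roll": 0},
  {"jaw": -1,"dp": [0,0,0.2],"roll": 0},
  {"jaw": -1,"dp": [0,0,0],"roll": 0},
])

```text
time_s: 10.05
eef_pos: [0.5476, -0.2075, 0.0612]
tcp_rot: [0.559, 0.829, 0.001, 0.001]
force: [1.8, 2.0, -4.1]
width: 0.243
grasp_force: 59.2
```

```bash
python3 -c "
from h import *
st()"
```

```text
t10.05 p [ 547.6 -207.5   61.2] h 112.03 F [ 1.83  1.95 -4.08] M [ 0.14 -0.45 -0.28] w0.243 g59.2
```

>>> drive_tool([
  {"jaw": -1,"dp": [0.04,0.09,0],"roll": 0},
  {"jaw": -1,"dp": [0,0,0.2],"roll": 0},
  {"jaw": -1,"dp": [0,0,0],"roll": 0},
])

```text
time_s: 10.35
eef_pos: [0.5477, -0.2073, 0.0593]
tcp_rot: [0.559, 0.829, 0.0, 0.0]
force: [2.0, 1.0, -3.4]
width: 0.246
grasp_force: 59.6
```

```bash
python3 -c "
from h import *
st()"
```

```text
t10.35 p [ 547.7 -207.3   59.3] h 112.04 F [ 1.96  1.03 -3.4 ] M [ 0.17 -0.29 -0.23] w0.246 g59.6
```

>>> drive_tool([
  {"jaw": -1,"dp": [0,0.06,0],"roll": 0},
  {"jaw": -1,"dp": [0,0,0.2],"roll": 0},
  {"jaw": -1,"dp": [0,0,0.1],"roll": 0},
  {"jaw": -1,"dp": [0,0,0],"roll": 0},
])

```text
time_s: 10.75
eef_pos: [0.5479, -0.2072, 0.0562]
tcp_rot: [0.559, 0.829, -0.0, -0.0]
force: [1.1, 1.1, -2.4]
width: 0.246
grasp_force: 59.6
```

```bash
python3 -c "
from h import *
st()"
```

```text
t10.75 p [ 547.9 -207.2   56.2] h 112.05 F [ 1.06  1.06 -2.39] M [ 0.14 -0.24 -0.07] w0.246 g59.6
```

>>> drive_tool([
  {"jaw": -1,"dp": [0,0,0.1],"roll": 0},
  {"jaw": -1,"dp": [0,0,0.1],"roll": 0},
  {"jaw": -1,"dp": [0,0,0],"roll": 0},
])

```text
time_s: 11.05
eef_pos: [0.548, -0.2073, 0.0548]
tcp_rot: [0.559, 0.829, -0.0, 0.0]
force: [0.9, -1.2, 3.6]
width: 0.245
grasp_force: 60.2
```

```bash
python3 -c "
from h import *
st()"
```

```text
t11.05 p [ 548.  -207.3   54.8] h 112.04 F [ 0.93 -1.19  3.62] M [ 0.45  0.21 -0.06] w0.245 g60.2
```

The ring is seated: Fz rose, and the tool height matches the underside at 65 mm. Now I turn clockwise about the bolt axis.

```bash
cat >> h.py <<'E'
def tq(C=(.5087,-.1099)):
    s,h=st(); a=np.radians(h); y=np.array([np.sin(a),-np.cos(a)]); x=np.array([np.cos(a),np.sin(a)]); F=s["force"][:2]; r=s["eef_pos"][:2]-C
    print("Ft %.2f Fr %.2f  MzC %.3f  r %.1f mm handle az %.2f"%(F@y,F@x,s["wrist_torque"][2]+r[0]*F[1]-r[1]*F[0],1000*np.hypot(*r),np.degrees(np.arctan2(r[1],r[0]))))
E
python3 -c "
from h import *
tq()"
```

```text
t11.05 p [ 548.  -207.3   54.8] h 112.04 F [ 0.93 -1.19  3.62] M [ 0.45  0.21 -0.06] w0.245 g60.2
Ft 0.41 Fr -1.46  MzC -0.012  r 105.0 mm handle az -68.02
```

>>> drive_tool([
  {"jaw": -1,"dp": [0.01,-0.37,0],"roll": 2},
  {"jaw": -1,"dp": [0.01,-0.37,0],"roll": 2},
  {"jaw": -1,"dp": [0.01,-0.37,0],"roll": 2},
])

```text
time_s: 11.35
eef_pos: [0.5373, -0.2108, 0.0547]
tcp_rot: [0.603, 0.798, 0.0, 0.0]
force: [1.0, 0.1, 2.7]
width: 0.248
grasp_force: 60.2
```

```bash
python3 -c "
from h import *
tq()"
```

```text
t11.35 p [ 537.3 -210.8   54.7] h 105.88 F [0.96 0.12 2.7 ] M [0.58 0.12 0.04] w0.248 g60.2
Ft 0.96 Fr -0.15  MzC 0.136  r 104.8 mm handle az -74.16
```

>>> drive_tool([
  {"jaw": -1,"dp": [0.01,-0.37,0],"roll": 2},
  {"jaw": -1,"dp": [0.01,-0.37,0],"roll": 2},
])

```text
time_s: 11.55
eef_pos: [0.5303, -0.2124, 0.0546]
tcp_rot: [0.63, 0.777, 0.0, 0.0]
force: [1.0, -1.0, 3.7]
width: 0.248
grasp_force: 60.3
```

```bash
python3 -c "
from h import *
tq()"
```

```text
t11.55 p [ 530.3 -212.4   54.6] h 101.89 F [ 1.01 -1.01  3.68] M [ 0.6   0.02 -0.  ] w0.248 g60.3
Ft 0.78 Fr -1.19  MzC 0.081  r 104.7 mm handle az -78.10
```

>>> drive_tool([
  {"jaw": -1,"dp": [0.01,-0.37,0],"roll": 2},
  {"jaw": -1,"dp": [0.01,-0.37,0],"roll": 2},
])

```text
time_s: 11.75
eef_pos: [0.5235, -0.2137, 0.0546]
tcp_rot: [0.657, 0.754, 0.001, 0.001]
force: [1.7, -1.1, 4.3]
width: 0.245
grasp_force: 60.4
```

```bash
python3 -c "
from h import *
tq()"
```

```text
t11.75 p [ 523.5 -213.7   54.6] h 97.91 F [ 1.68 -1.13  4.3 ] M [ 0.59 -0.29  0.15] w0.245 g60.4
Ft 1.51 Fr -1.35  MzC 0.304  r 104.8 mm handle az -81.88
```

>>> drive_tool([
  {"jaw": -1,"dp": [0.01,-0.37,0],"roll": 2},
  {"jaw": -1,"dp": [0.01,-0.37,0],"roll": 2},
])

```text
time_s: 11.95
eef_pos: [0.5164, -0.2144, 0.0546]
tcp_rot: [0.682, 0.731, 0.001, 0.001]
force: [2.3, -0.9, 3.3]
width: 0.245
grasp_force: 60.4
```

```bash
python3 -c "
from h import *
tq()"
```

```text
t11.95 p [ 516.4 -214.4   54.6] h 93.93 F [ 2.28 -0.9   3.32] M [ 0.53 -0.54  0.17] w0.245 g60.4
Ft 2.21 Fr -1.05  MzC 0.399  r 104.8 mm handle az -85.79
```

>>> drive_tool([
  {"jaw": -1,"dp": [0.005,-0.28,0],"roll": 1.5},
  {"jaw": -1,"dp": [0.005,-0.28,0],"roll": 1.5},
])

```text
time_s: 12.15
eef_pos: [0.5108, -0.2147, 0.0546]
tcp_rot: [0.701, 0.713, 0.001, 0.001]
force: [2.9, -0.7, 4.2]
width: 0.242
grasp_force: 60.3
```

```bash
python3 -c "
from h import *
tq()"
```

```text
t12.15 p [ 510.8 -214.7   54.6] h 90.92 F [ 2.88 -0.68  4.17] M [ 0.5  -0.7   0.13] w0.242 g60.3
Ft 2.87 Fr -0.72  MzC 0.431  r 104.8 mm handle az -88.88
```

>>> drive_tool([
  {"jaw": -1,"dp": [0.005,-0.28,0],"roll": 1.5},
  {"jaw": -1,"dp": [0.005,-0.28,0],"roll": 1.5},
])

```text
time_s: 12.35
eef_pos: [0.5051, -0.2146, 0.0546]
tcp_rot: [0.72, 0.694, 0.001, 0.001]
force: [3.8, -1.1, 3.0]
width: 0.246
grasp_force: 60.4
```

```bash
python3 -c "
from h import *
tq()"
```

```text
t12.35 p [ 505.1 -214.6   54.6] h 87.91 F [ 3.76 -1.15  3.03] M [ 0.49 -0.82  0.01] w0.246 g60.4
Ft 3.80 Fr -1.01  MzC 0.410  r 104.8 mm handle az -91.96
```

>>> drive_tool([
  {"jaw": -1,"dp": [0.005,-0.28,0],"roll": 1.5},
  {"jaw": -1,"dp": [0.005,-0.28,0],"roll": 1.5},
])

```text
time_s: 12.55
eef_pos: [0.4995, -0.2142, 0.0546]
tcp_rot: [0.738, 0.675, 0.001, 0.001]
force: [5.0, -1.0, 3.8]
width: 0.25
grasp_force: 60.4
```

```bash
python3 -c "
from h import *
tq()"
```

```text
t12.55 p [ 499.5 -214.2   54.6] h 84.90 F [ 4.99 -0.98  3.82] M [ 0.5  -1.01 -0.05] w0.250 g60.4
Ft 5.06 Fr -0.53  MzC 0.481  r 104.7 mm handle az -95.03
```

>>> drive_tool([
  {"jaw": -1,"dp": [0.005,-0.28,0],"roll": 1.5},
  {"jaw": -1,"dp": [0.005,-0.28,0],"roll": 1.5},
])

```text
time_s: 12.75
eef_pos: [0.494, -0.2136, 0.0546]
tcp_rot: [0.755, 0.655, 0.001, 0.001]
force: [5.9, -1.5, 3.1]
width: 0.243
grasp_force: 60.4
```

```bash
python3 -c "
from h import *
tq()"
```

```text
t12.75 p [ 494.  -213.6   54.6] h 81.89 F [ 5.86 -1.51  3.12] M [ 0.44 -1.06 -0.07] w0.243 g60.4
Ft 6.02 Fr -0.67  MzC 0.561  r 104.7 mm handle az -98.05
```

>>> drive_tool([
  {"jaw": -1,"dp": [0.005,-0.18,0],"roll": 1},
  {"jaw": -1,"dp": [0.005,-0.18,0],"roll": 1},
])

```text
time_s: 12.95
eef_pos: [0.4907, -0.2131, 0.0546]
tcp_rot: [0.766, 0.643, 0.001, 0.001]
force: [6.0, -0.4, 2.6]
width: 0.242
grasp_force: 60.3
```

```bash
python3 -c "
from h import *
tq()"
```

```text
t12.95 p [ 490.7 -213.1   54.6] h 79.97 F [ 6.02 -0.42  2.58] M [ 0.41 -1.21  0.12] w0.242 g60.3
Ft 6.00 Fr 0.64  MzC 0.751  r 104.7 mm handle az -99.89
```

>>> drive_tool([
  {"jaw": -1,"dp": [0.005,-0.18,0],"roll": 1},
  {"jaw": -1,"dp": [0.005,-0.18,0],"roll": 1},
])

```text
time_s: 13.15
eef_pos: [0.4874, -0.2124, 0.0547]
tcp_rot: [0.777, 0.63, 0.001, 0.001]
force: [6.3, -1.6, 3.3]
width: 0.248
grasp_force: 60.3
```

```bash
python3 -c "
from h import *
tq()"
```

```text
t13.15 p [ 487.4 -212.4   54.7] h 78.04 F [ 6.25 -1.59  3.25] M [ 0.35 -1.16  0.21] w0.248 g60.3
Ft 6.45 Fr -0.26  MzC 0.889  r 104.7 mm handle az -101.73
```

>>> drive_tool([
  {"jaw": -1,"dp": [0.003,-0.18,0],"roll": 1},
])

```text
time_s: 13.25
eef_pos: [0.4855, -0.212, 0.0546]
tcp_rot: [0.783, 0.623, 0.001, 0.001]
force: [5.0, -1.8, 2.8]
width: 0.246
grasp_force: 60.3
```

```bash
python3 -c "
from h import *
tq()"
```

```text
t13.25 p [ 485.5 -212.    54.6] h 77.01 F [ 5.04 -1.8   2.75] M [ 0.38 -1.1   0.16] w0.246 g60.3
Ft 5.32 Fr -0.62  MzC 0.721  r 104.7 mm handle az -102.80
```

>>> drive_tool([
  {"jaw": -1,"dp": [0.003,-0.18,0],"roll": 1},
])

```text
time_s: 13.35
eef_pos: [0.4836, -0.2115, 0.0546]
tcp_rot: [0.788, 0.616, 0.001, 0.001]
force: [4.8, -1.8, 3.0]
width: 0.246
grasp_force: 60.3
```

```bash
python3 -c "
from h import *
tq()"
```

```text
t13.35 p [ 483.6 -211.5   54.6] h 75.98 F [ 4.84 -1.75  2.98] M [ 0.4  -1.12  0.04] w0.246 g60.3
Ft 5.12 Fr -0.53  MzC 0.571  r 104.7 mm handle az -103.90
```

The torque peaked at 0.89 and has fallen to 0.57 N m, so the wrench has broken over by about 0.07 rad. I'll hold for one row to confirm.

>>> drive_tool([
  {"jaw": -1,"dp": [0,0,0],"roll": 0},
])

```text
time_s: 13.45
eef_pos: [0.4835, -0.2115, 0.0546]
tcp_rot: [0.788, 0.616, 0.001, 0.001]
force: [5.0, -1.1, 4.1]
width: 0.244
grasp_force: 60.3
```

```bash
python3 -c "
from h import *
tq(); tq()"
```

```text
t13.45 p [ 483.5 -211.5   54.6] h 75.98 F [ 5.05 -1.07  4.12] M [ 0.43 -1.19  0.09] w0.244 g60.3
Ft 5.15 Fr 0.19  MzC 0.633  r 104.7 mm handle az -103.94
t13.45 p [ 483.5 -211.5   54.6] h 75.98 F [ 5.05 -1.07  4.12] M [ 0.43 -1.19  0.09] w0.244 g60.3
Ft 5.15 Fr 0.19  MzC 0.633  r 104.7 mm handle az -103.94
```

>>> drive_tool([
  {"jaw": -1,"dp": [0,0.27,0],"roll": -1.5},
  {"jaw": -1,"dp": [0,0.27,0],"roll": -1.5},
  {"jaw": -1,"dp": [0,0.27,0],"roll": -1.5},
  {"jaw": -1,"dp": [0,0.18,0],"roll": -1},
])

```text
time_s: 13.85
eef_pos: [0.4926, -0.2134, 0.0544]
tcp_rot: [0.758, 0.652, 0.0, 0.0]
force: [3.4, -0.9, 3.5]
width: 0.248
grasp_force: 60.6
```

```bash
python3 -c "
from h import *
tq()"
```

```text
t13.85 p [ 492.6 -213.4   54.4] h 81.44 F [ 3.37 -0.9   3.5 ] M [ 0.51 -0.92 -0.56] w0.248 g60.6
Ft 3.47 Fr -0.39  MzC -0.200  r 104.7 mm handle az -98.84
```

>>> drive_tool([
  {"jaw": -1,"dp": [0,0.12,0],"roll": 0},
  {"jaw": -1,"dp": [0,0,0],"roll": 0},
])

```text
time_s: 14.05
eef_pos: [0.4928, -0.2134, 0.0543]
tcp_rot: [0.758, 0.652, -0.0, -0.001]
force: [2.0, -0.5, 5.9]
width: 0.246
grasp_force: 60.7
```

```bash
python3 -c "
from h import *
tq()"
```

```text
t14.05 p [ 492.8 -213.4   54.3] h 81.44 F [ 1.98 -0.5   5.92] M [ 0.56 -0.73 -0.42] w0.246 g60.7
Ft 2.03 Fr -0.20  MzC -0.203  r 104.8 mm handle az -98.74
```

>>> drive_tool([
  {"jaw": -1,"dp": [0,0.12,-0.1],"roll": 0.5},
  {"jaw": -1,"dp": [0,0,-0.1],"roll": 0},
  {"jaw": -1,"dp": [0,0,0],"roll": 0},
])

```text
time_s: 14.35
eef_pos: [0.4926, -0.2133, 0.0553]
tcp_rot: [0.76, 0.65, -0.001, -0.002]
force: [1.7, -0.2, -1.6]
width: 0.244
grasp_force: 59.7
```

```bash
python3 -c "
from h import *
tq()"
```

```text
t14.35 p [ 492.6 -213.3   55.3] h 81.08 F [ 1.67 -0.24 -1.65] M [ 0.25 -0.29 -0.1 ] w0.244 g59.7
Ft 1.68 Fr 0.02  MzC 0.080  r 104.6 mm handle az -98.86
```

Relaxed. I'll lift off.

>>> drive_tool([
  {"jaw": -1,"dp": [0,0.05,-0.2],"roll": 0},
  {"jaw": -1,"dp": [0,0,-0.3],"roll": 0},
  {"jaw": -1,"dp": [0,0,-0.3],"roll": 0},
  {"jaw": -1,"dp": [0,0,0],"roll": 0},
])

```text
time_s: 14.75
eef_pos: [0.4934, -0.2129, 0.0635]
tcp_rot: [0.76, 0.65, -0.001, -0.002]
force: [-0.0, 2.0, -10.2]
width: 0.247
grasp_force: 59.2
```

```bash
python3 -c "
from h import *
tq()"
```

```text
t14.75 p [ 493.4 -212.9   63.5] h 81.16 F [ -0.02   2.01 -10.15] M [-0.34  0.13  0.16] w0.247 g59.2
Ft -0.33 Fr 1.99  MzC 0.130  r 104.1 mm handle az -98.43
```

>>> drive_tool([
  {"jaw": -1,"dp": [0.08,0,-0.2],"roll": 0},
  {"jaw": -1,"dp": [0,0,-0.3],"roll": 0},
  {"jaw": -1,"dp": [0,0,0],"roll": 0},
])

```text
time_s: 15.05
eef_pos: [0.4941, -0.2121, 0.0694]
tcp_rot: [0.76, 0.65, -0.001, -0.001]
force: [-2.0, 2.8, -9.7]
width: 0.243
grasp_force: 59.3
```

```bash
python3 -c "
from h import *
tq(); print(monitor.observe()['tcp_rot'])"
```

```text
t15.05 p [ 494.1 -212.1   69.4] h 81.14 F [-2.03  2.79 -9.71] M [-0.04  0.52  0.34] w0.243 g59.3
Ft -2.44 Fr 2.45  MzC 0.092  r 103.3 mm handle az -98.11
[ 7.59603686e-01  6.50384611e-01 -7.16958673e-04 -1.25851204e-03]
```

>>> drive_tool([
  {"jaw": -1,"dp": [0,-0.1,-0.3],"roll": 0},
  {"jaw": -1,"dp": [0,0,-0.5],"roll": 0},
  {"jaw": -1,"dp": [0,0,-1],"roll": 0},
  {"jaw": -1,"dp": [0,0,-1.5],"roll": 0},
  {"jaw": -1,"dp": [0,0,-1.5],"roll": 0},
  {"jaw": -1,"dp": [0,0,0],"roll": 0},
  {"jaw": -1,"dp": [0,0,0],"roll": 0},
])

```text
time_s: 15.75
eef_pos: [0.4955, -0.2139, 0.1186]
tcp_rot: [0.761, 0.649, 0.001, 0.002]
force: [-0.4, 0.2, -3.5]
width: 0.245
grasp_force: 60.3
```

```bash
python3 -c "
from h import *
tq(); print(monitor.observe()['tcp_rot'])
im=np.mean([eyes.read_camera('side').astype(float) for _ in range(4)],0).astype(np.uint8)
s,h=st();p=s['eef_pos'];a=np.radians(h);u=np.array([np.cos(a),np.sin(a),0])
print(proj('side',p+.105*u+[0,0,.0232]))
cv2.imwrite('pics/s3.png',cv2.resize(im[110:260,150:330],None,fx=4,fy=4,interpolation=cv2.INTER_CUBIC))"
```

```text
t15.75 p [ 495.5 -213.9  118.6] h 80.96 F [-0.42  0.24 -3.5 ] M [-0.09  0.01  0.02] w0.245 g60.3
Ft -0.45 Fr 0.17  MzC -0.025  r 104.8 mm handle az -97.21
[0.76063075 0.64918126 0.000864   0.0019509 ]
t15.95 p [ 494.  -212.8  116.8] h 81.03 F [-0.1   0.9  -2.74] M [-0.04  0.01 -0.02] w0.245 g60.2
[206.78146034 188.19954355]
```

View pics/s3.png

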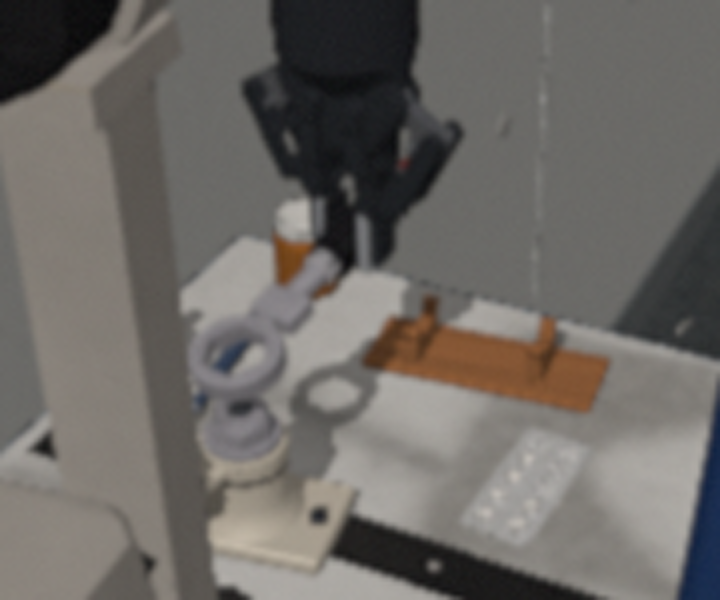

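The ring now sits at about (209.3,197.3), against a level prediction of (206.8,188.2). The wrench tipped nose-down in the pads as it came off the bolt. I'll work out the droop and the way back.

```bash
python3 -c "
from h import *
s,h=st();p=s['eef_pos'];a=np.radians(h);u=np.array([np.cos(a),np.sin(a),0]);z=np.array([0,0,1.])
g=p+.019*z
for t in range(0,22,3):
    r=np.radians(t); X=np.cos(r)*u-np.sin(r)*z; Z=np.cos(r)*z+np.sin(r)*u
    b=g-.0018*Z+.105*X-.008*Z+.007*Z; print(t,np.round(proj('side',b),1), np.round(1000*b[2]))
im=eyes.read_camera('side')
go(.4531,-.2981,.15,187.04)"
```

```text
t15.95 p [ 494.  -212.8  116.8] h 81.03 F [-0.1   0.9  -2.74] M [-0.04  0.01 -0.02] w0.245 g60.2
0 [207.1 191. ] 133.0
3 [207.4 193.2] 128.0
6 [207.8 195.2] 122.0
9 [208.3 197.1] 117.0
12 [208.8 198.9] 111.0
15 [209.5 200.7] 106.0
18 [210.2 202.3] 101.0
21 [211.  203.7] 96.0
t16.00 p [ 494.1 -212.7  116.8] h 81.04 F [ 0.   -0.93 -3.98] M [-0.05  0.   -0.01] w0.248 g60.2
tool dp cm [-9.07 -2.72 -3.32] roll -106.0
```

The droop is about 13°, and the saddles will level it on lowering with a lighter grip. I'll travel back.

>>> drive_tool([
  {"jaw": -1,"dp": [0,0,-2],"roll": 0},
  {"jaw": -1,"dp": [-1,-0.3,-1.3],"roll": 0},
  {"jaw": -1,"dp": [-2.5,-0.8,0],"roll": 0},
  {"jaw": -1,"dp": [-2.5,-0.8,0],"roll": 0},
  {"jaw": -1,"dp": [-2.07,-0.62,0],"roll": 0},
  {"jaw": -1,"dp": [-1,-0.2,0],"roll": 0},
  {"jaw": -1,"dp": [0,0,0],"roll": -5},
  {"jaw": -1,"dp": [0,0,0],"roll": -7},
])

```text
time_s: 16.8
eef_pos: [0.4536, -0.2977, 0.15]
tcp_rot: [0.686, 0.727, 0.0, -0.0]
force: [-0.2, 0.5, -2.7]
width: 0.249
grasp_force: 60.0
```

>>> drive_tool([
  {"jaw": -1,"dp": [0,0,0],"roll": -8},
  {"jaw": -1,"dp": [0,0,0],"roll": -8},
  {"jaw": -1,"dp": [0,0,0],"roll": -8},
  {"jaw": -1,"dp": [0,0,0],"roll": -8},
  {"jaw": -1,"dp": [0,0,0],"roll": -8},
  {"jaw": -1,"dp": [0,0,0],"roll": -8},
  {"jaw": -1,"dp": [0,0,0],"roll": -8},
  {"jaw": -1,"dp": [0,0,0],"roll": -8},
])

```text
time_s: 17.6
eef_pos: [0.4539, -0.2973, 0.1501]
tcp_rot: [0.196, 0.981, 0.001, 0.0]
force: [0.5, 0.5, -3.6]
width: 0.243
grasp_force: 60.1
```

>>> drive_tool([
  {"jaw": -1,"dp": [0,0,0],"roll": -8},
  {"jaw": -1,"dp": [0,0,0],"roll": -8},
  {"jaw": -1,"dp": [0,0,0],"roll": -8},
  {"jaw": -1,"dp": [0,0,0],"roll": -6},
  {"jaw": -1,"dp": [0,0,0],"roll": 0},
  {"jaw": -1,"dp": [0,0,0],"roll": 0},
  {"jaw": -1,"dp": [0,0,0],"roll": 0},
])

```text
time_s: 18.3
eef_pos: [0.4535, -0.2979, 0.1503]
tcp_rot: [-0.061, 0.998, 0.0, -0.0]
force: [-0.3, 0.2, -2.9]
width: 0.246
grasp_force: 60.1
```

```bash
python3 -c "
from h import *
go(.4531,-.2981,.06,187.04)
im=np.mean([eyes.read_camera('side').astype(float) for _ in range(3)],0).astype(np.uint8)
go(.4531,-.2981,.06,187.04)
cv2.imwrite('pics/s4.png',cv2.resize(im[110:250,180:360],None,fx=4,fy=4,interpolation=cv2.INTER_CUBIC))"
```

```text
t18.30 p [ 453.5 -297.9  150.3] h 186.98 F [-0.27  0.25 -2.94] M [ 0.06 -0.07  0.01] w0.246 g60.1
tool dp cm [ 0.05 -0.02  9.03] roll -0.06
t18.45 p [ 453.5 -298.   150.4] h 187.03 F [ 0.17 -0.3  -2.97] M [ 0.01 -0.11  0.02] w0.249 g60.1
tool dp cm [ 0.04 -0.01  9.04] roll -0.01
```

View pics/s4.png

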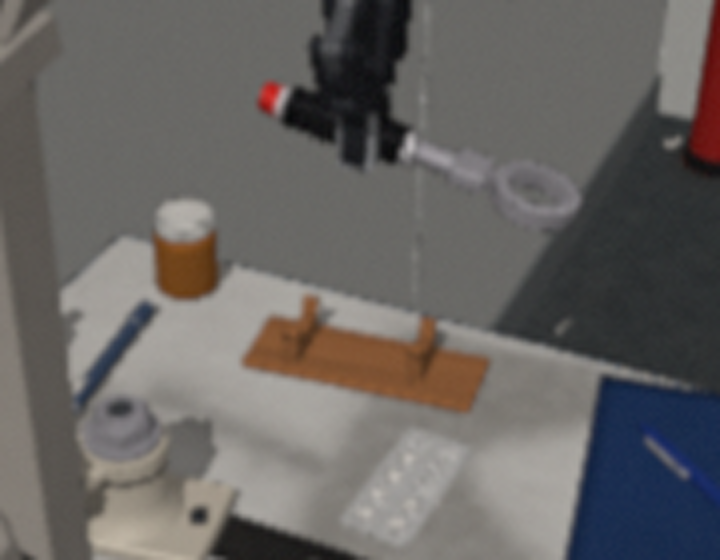

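The wrench is nose-down over the rest: cap at (247,134), ring at (314,158). The jar, strip and penlight look untouched. I'll lower it.

>>> drive_tool([
  {"jaw": -1,"dp": [0.03,0,2],"roll": 0},
  {"jaw": -1,"dp": [0,0,3],"roll": 0},
  {"jaw": -1,"dp": [0,0,3],"roll": 0},
  {"jaw": -1,"dp": [0,0,2],"roll": 0},
  {"jaw": -1,"dp": [0,0,1],"roll": 0},
  {"jaw": -1,"dp": [0,0,0.5],"roll": 0},
  {"jaw": -1,"dp": [0,0,0],"roll": 0},
], grip_force=30)

```text
time_s: 19.15
eef_pos: [0.4535, -0.2981, 0.0355]
tcp_rot: [-0.062, 0.998, -0.0, 0.0]
force: [0.0, 0.4, -2.6]
width: 0.248
grasp_force: 60.0
```

>>> drive_tool([
  {"jaw": -1,"dp": [0,0,0.3],"roll": 0},
  {"jaw": -1,"dp": [0,0,0.3],"roll": 0},
  {"jaw": -1,"dp": [0,0,0.3],"roll": 0},
])

```text
time_s: 19.45
eef_pos: [0.4535, -0.2984, 0.0267]
tcp_rot: [-0.061, 0.998, -0.0, 0.001]
force: [-0.0, 0.6, -4.2]
width: 0.243
grasp_force: 60.0
```

```bash
python3 -c "
from h import *
st()"
```

```text
t19.45 p [ 453.5 -298.4   26.7] h 187.04 F [-0.02  0.57 -4.16] M [ 0.01 -0.03  0.03] w0.243 g60.0
```

>>> drive_tool([
  {"jaw": -1,"dp": [0,0,0.3],"roll": 0},
  {"jaw": -1,"dp": [0,0,0.2],"roll": 0},
  {"jaw": -1,"dp": [0,0,0],"roll": 0},
], grip_force=25)

```text
time_s: 19.75
eef_pos: [0.4543, -0.2985, 0.0234]
tcp_rot: [-0.062, 0.998, -0.001, 0.001]
force: [-0.6, -0.2, 10.8]
width: 0.246
grasp_force: 62.1
```

```bash
python3 -c "
from h import *
st()"
```

```text
t19.75 p [ 454.3 -298.5   23.4] h 187.07 F [-0.58 -0.15 10.75] M [ 0.04  0.76 -0.01] w0.246 g62.1
```

>>> drive_tool([
  {"jaw": -1,"dp": [0,0,0.2],"roll": 0},
  {"jaw": -1,"dp": [0,0,0.2],"roll": 0},
  {"jaw": -1,"dp": [0,0,0],"roll": 0},
])

```text
time_s: 20.05
eef_pos: [0.4556, -0.2983, 0.0201]
tcp_rot: [-0.062, 0.998, -0.001, 0.002]
force: [-0.3, 0.7, 11.7]
width: 0.243
grasp_force: 62.8
```

```bash
python3 -c "
from h import *
st()"
```

```text
t20.05 p [ 455.6 -298.3   20.1] h 187.10 F [-0.29  0.67 11.74] M [ 0.12  0.64 -0.03] w0.243 g62.8
```

Levelling works as expected with about 12 N. I'll continue to the original height.

>>> drive_tool([
  {"jaw": -1,"dp": [0,0,0.2],"roll": 0},
  {"jaw": -1,"dp": [0,0,0.2],"roll": 0},
  {"jaw": -1,"dp": [0,0,0],"roll": 0},
])

```text
time_s: 20.35
eef_pos: [0.4567, -0.2981, 0.0162]
tcp_rot: [-0.062, 0.998, -0.001, 0.003]
force: [2.0, 0.4, 10.7]
width: 0.25
grasp_force: 63.3
```

```bash
python3 -c "
from h import *
st()"
```

```text
t20.35 p [ 456.7 -298.1   16.2] h 187.12 F [ 1.97  0.39 10.71] M [0.21 0.3  0.02] w0.250 g63.3
```

>>> drive_tool([
  {"jaw": -1,"dp": [0,0,0.15],"roll": 0},
  {"jaw": -1,"dp": [0,0,0],"roll": 0},
])

```text
time_s: 20.55
eef_pos: [0.457, -0.2981, 0.0149]
tcp_rot: [-0.062, 0.998, -0.001, 0.004]
force: [0.8, 0.6, 12.6]
width: 0.244
grasp_force: 63.6
```

```bash
python3 -c "
from h import *
st()"
```

```text
t20.55 p [ 457.  -298.1   14.9] h 187.12 F [ 0.81  0.61 12.62] M [ 0.18  0.28 -0.03] w0.244 g63.6
```

>>> drive_tool([
  {"jaw": -1,"dp": [0.15,0,-0.05],"roll": 0},
  {"jaw": -1,"dp": [0.15,0,0],"roll": 0},
  {"jaw": -1,"dp": [0,0,0],"roll": 0},
])

```text
time_s: 20.85
eef_pos: [0.4568, -0.2981, 0.0155]
tcp_rot: [-0.063, 0.998, -0.001, 0.007]
force: [4.8, 1.0, 7.4]
width: 0.245
grasp_force: 63.0
```

```bash
python3 -c "
from h import *
st()"
```

```text
t20.85 p [ 456.8 -298.1   15.5] h 187.17 F [4.79 1.02 7.41] M [ 0.23 -0.72 -0.05] w0.245 g63.0
```

>>> drive_tool([
  {"jaw": -1,"dp": [-0.25,0,0],"roll": 0},
  {"jaw": -0.4,"dp": [0,0,0],"roll": 0},
  {"jaw": -0.1,"dp": [0,0,0],"roll": 0},
  {"jaw": 0.2,"dp": [0,0,0],"roll": 0},
  {"jaw": 0.2,"dp": [0,0,0],"roll": 0},
  {"jaw": 0.2,"dp": [0,0,0],"roll": 0},
])

```text
time_s: 21.45
eef_pos: [0.4523, -0.2982, 0.0121]
tcp_rot: [-0.061, 0.998, 0.0, -0.0]
force: [-0.6, 0.5, 0.0]
width: 0.601
grasp_force: 0.0
```

```bash
python3 -c "
from h import *
st()
im=np.mean([eyes.read_camera('top').astype(float) for _ in range(3)],0).astype(np.uint8)
im2=np.mean([eyes.read_camera('side').astype(float) for _ in range(3)],0).astype(np.uint8)
a=cv2.resize(im[150:300,240:360],(400,500),interpolation=cv2.INTER_CUBIC);b=cv2.resize(im2[140:240,220:300],(400,500),interpolation=cv2.INTER_CUBIC)
cv2.imwrite('pics/t5.png',np.hstack([a,b]))"
```

```text
t21.45 p [ 452.3 -298.2   12.1] h 187.04 F [-0.57  0.48  0.02] M [-0.04  0.07 -0.05] w0.601 g0.0
```

View pics/t5.png

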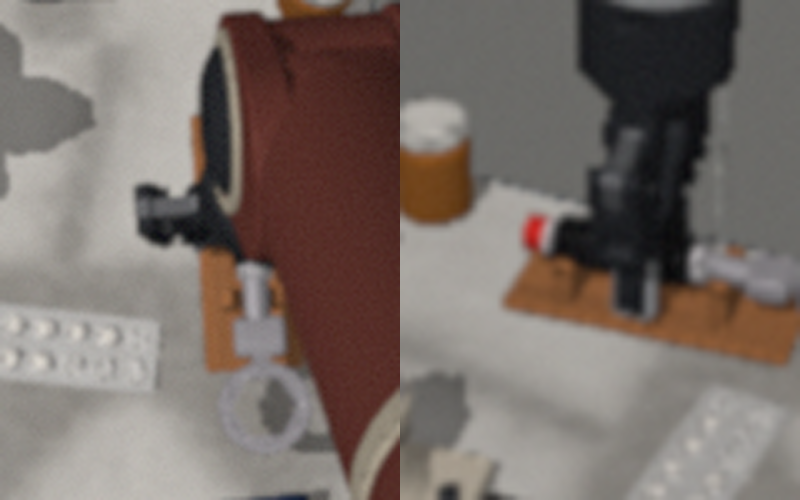

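The wrench lies flat in both saddles with its ring at about (319,272.4), some 2.5 mm from where it started. I'll retract.

>>> drive_tool([
  {"jaw": 0.4,"dp": [0,0,-0.5],"roll": 0},
  {"jaw": 0.4,"dp": [0,0,-1],"roll": 0},
  {"jaw": 0.4,"dp": [0,0,-2],"roll": 0},
  {"jaw": 0.4,"dp": [0,0,-3],"roll": 0},
  {"jaw": 0.4,"dp": [0,0,-4],"roll": 0},
  {"jaw": 0.4,"dp": [0,0,-4],"roll": 0},
  {"jaw": 0.4,"dp": [0,0,-3],"roll": 0},
  {"jaw": 0.4,"dp": [0,0,-1],"roll": 0},
])

```text
time_s: 22.55
eef_pos: [0.4545, -0.2984, 0.2016]
tcp_rot: [-0.062, 0.998, -0.002, 0.003]
force: [0.8, -0.3, -0.0]
width: 0.695
grasp_force: 0.0
```

>>> drive_tool([
  {"jaw": 0.4,"dp": [0,4,0],"roll": 0},
  {"jaw": 0.4,"dp": [0,4,0],"roll": 0},
  {"jaw": 0.4,"dp": [0,4,0],"roll": 0},
  {"jaw": 0.4,"dp": [0,4,0],"roll": 0},
  {"jaw": 0.4,"dp": [0,4,0],"roll": 0},
  {"jaw": 0.4,"dp": [0,4,0],"roll": 0},
  {"jaw": 0.4,"dp": [0,0,0],"roll": 0},
])

```text
time_s: 23.25
eef_pos: [0.4218, -0.0541, 0.1978]
tcp_rot: [-0.067, 0.998, 0.001, -0.0]
force: [0.3, -0.4, 0.3]
width: 0.7
grasp_force: 0.0
```

```bash
python3 -c "
from h import *
st()
im=np.mean([eyes.read_camera('top').astype(float) for _ in range(4)],0).astype(np.uint8)
hsv=cv2.cvtColor(im,cv2.COLOR_BGR2HSV); cv2.imwrite('pics/t6.png',im)
for nm,I in (('now',im),('start',cv2.imread('pics/avg.png'))):
    hs=cv2.cvtColor(I,cv2.COLOR_BGR2HSV)
    for n,lo,hi,(x0,y0,x1,y1) in (('red',(0,150,80),(8,255,255),(300,170,330,200)),('grip',(0,0,0),(180,255,50),(300,180,330,245)),('jar',(5,120,40),(20,255,255),(320,130,352,162)),('pen',(95,80,20),(125,255,255),(240,135,320,155)),('blister',(0,0,195),(180,40,255),(230,235,295,272))):
        m=cv2.inRange(hs,lo,hi)[y0:y1,x0:x1]; k=np.argwhere(m)
        print(nm,n,len(k),(k.mean(0)[::-1]+[x0,y0]).round(1) if len(k) else None)
"
```

```text
t23.25 p [421.8 -54.1 197.8] h 187.69 F [ 0.31 -0.44  0.26] M [-0.02  0.02 -0.01] w0.700 g0.0
now red 35 [312.1 184.9]
now grip 390 [314.5 209.6]
now jar 119 [331.  152.6]
now pen 140 [286.7 145. ]
now blister 972 [262.1 254.7]
start red 41 [312.4 186.6]
start grip 420 [314.8 210.9]
start jar 122 [331.1 152.6]
start pen 148 [286. 145.]
start blister 29 [254.8 252.1]
```

The wrench is back within 3 mm and aligned, the other objects haven't moved, and the gripper is clear. I'll hand in.

```bash
python3 -c "
from station import job_done
print(job_done())"
```

```text
the job is handed in; nothing more can be done
None
```

I tightened the bolt until the wrench clicked (torque peaked at about 0.89 N m, then fell to 0.6), laid the wrench back in its rest about 3 mm from where it started, left the jar, tablet strip and penlight unmoved, and handed the job in at about 23 s; I had no direct reading of the final bolt angle, and the hand-in returned no verdict.

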